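Load the marking shuttle with tins

ROBOT

A 6-joint arm with a two-finger parallel gripper is mounted at the origin on the work surface. World frame = base frame: x ahead of the robot, y to its left, z up, the work surface at z = 0. Lengths are in mm, angles in rad, forces in N, time in s.
With the tool pointing down it reaches from about 275 to 825 mm from the base axis. Payload 4.9 kg.
Tool frame: the origin (TCP) lies between the finger pads, 19 mm behind the fingertips; this is the grasp point; z points along the fingers, y is the line along which they close (so a half turn about z gives the same grasp; the last joint's range is limited). The gripper opens to 85 mm and grips with 20 to 120 N. Pads are 22 mm wide; open, the fingers measure 114 mm over their backs; the gripper's body (76 mm by 85 mm) begins 54 mm behind the grasp point. The pads swing forward as they close: fully open they stand 13 mm farther back than shut.
Start: joints at [1.06, 0.326, -0.193, 1.052, 0, 1.437], TCP at [202.367, 511.436, 249.981] pointing down, gripper open.
Joint ranges: [-2.65, 2.65], [-0.97, 1.79], [-1.3, 1.35], [-1.93, 2.1], [-1.47, 1.37], [-3.14, 3.14]. Speed limits (rad/s): [2.57, 2.57, 3.14, 3.14, 3.14, 3.14].

INTERFACE

Orientations are given as a unit quaternion [w, x, y, z].
In Python, from plant import arm gives the robot as it stands. The module is installed in compiled form; this text tells all that it offers.
- The arm moves only by the tool send_rows, never from a script. Its argument "moves" is text: rows parted by semicolons, each of 4 numbers parted by spaces: the shift along the tool's x, y, z as a fraction of full scale, then the turn about the tool's z as a fraction of full scale. In form: dx dy dz twist; .... A call has 1 to 12 rows; each row shifts and turns the commanded pose from where the row before left it, along the tool's axes as they then stand; what a row does not reach is not made up. Full scale, the value 1, is 2.5 cm for a shift and 5 degrees for a turn. A row lasts 1/12 s, in which the tool goes at most 41.7 mm and 7.16 degrees, less where a joint would pass 70% of its speed; a pose out of reach is approached as far as the arm can. A call with a number of a shift or a turn outside -1 to 1 is refused whole. A call with a gripper value outside its range is refused whole. "claw" is the closure, from 0 (fully open) to 1 (shut), set as the call begins (left out, the last holds). The fingers move at their own pace and stop on an object; "squeeze" is the grip in N (left out, the last holds). Time passes only in rows, so rows that do not move let the fingers close. It gives the time, the measured TCP pose, the force, the opening and the grip force at its end, in the units of the state.
- arm.get_obs(): the state, without advancing time (a new reading comes with each control period).
- arm.read_camera(name): name is "scene" or "top" or "wrist"; returns a dict with "color" (384x512x3 uint8, red, green, blue), "fx", "fy", "cx", "cy" (pixels), "R" (3x3) and "t" (3): a world point X has camera coordinates R X + t. Camera axes: x right, y down, z forward; pixel columns grow to the right and rows downward; lengths in mm; the calibration is good to about 2 mm. The wrist camera is an equidistant fisheye: a pixel r from the principal point sees the ray r / f radians off the axis. A picture is of the moment at which its call begins. There is no depth.
- arm.sign_off(): hands the job in; it is judged then, once.
The state is a dict: "time": time; "q": joint angles; "qvel": joint speeds; "joint_efforts": joint torques, N m; "tcp_pos": TCP position; "tcp_rot": TCP orientation; "force": force on the tool from outside, world axes, zero at the start; "ft_torque": the same for the moment, N m; "finger_gap": finger opening in mm; "gripper_force": force on a finger pad.
Only numpy, scipy, OpenCV 4.12 (cv2) and the standard library are available. Lean on these libraries where they do the work, as an engineer would, in place of code of your own. Each camera call takes 0.05 s, during which the arm holds its last target. There are 200 camera calls.

TASK

First move the carton off the marking station into the grey parts tray, then press the latch tab on the shuttle's grip while pulling the shuttle out to the next notch, the loading position, so that it locks there. Take the setting gauge out of its pocket and stand it in the parts tray, put every tin flat into a pocket of its own, and slide the loaded shuttle back under the marking head until the latch snaps out and locks; leave the other things on the bench where they are.

Things in the scene. Friction and masses are not known exactly. Their poses are not given: they have to be found in the camera images.
- station: marking station, fixed: grey bed 170 (x) by 465 mm (y: -225 to +240), top 12 mm above the bench; origin on the bench. The shuttle slides along its y. At the -y end a column carries the black head: underside 95, top 169 mm above the bench, over x +-50, y -175 to -50 mm. On the bed: two runners along x = +-66 mm and a notched rack along x = -45 to -30 mm, 9 mm high
- shuttle (a joint): m the shuttle is pulled out along the station's +y (-0.002 to 0.2). Notches hold it at 0 = under the head, 0.15 = loading position (the next notch), 0.195 = service position; play +-2 mm, drag 1.5 N. The shuttle is an aluminium jig plate 146 x 150 mm, its top 36 mm above the bench, with four square pockets; a grip stands on its +y end
- latch (a joint): spring latch tab on the grip: 0 = out (locked when in a notch), 0.008 m = fully pressed, towards the station's +x; 3 N starts it, 7 N presses it fully. Its tooth clears the rack from about 0.006 on; let go between notches it rides on the rack at about 0.005 and snaps out at a notch
- grip (a point): middle of the grip, 71 mm above the bench, a good TCP point; axes parallel to the station's. Black upright bar 28 mm long (y), top 85 mm above the bench, +x face 16 mm from this point; on its -x side the steel latch tab, a plate 28 mm long, outer face 22 mm from this point when out, 14 mm when pressed. Pinching across x (38 mm closing to 30 mm) presses the tab
- pocket0 (a point): centre of the floor of a shuttle pocket: 48 mm square, 10 mm deep, floor 26 mm above the bench; pockets are 70 mm apart both ways; axes parallel to the station's
- pocket1 (a point): as pocket0, another of the four pockets
- pocket2 (a point): as pocket0, another of the four pockets
- pocket3 (a point): as pocket0, another of the four pockets
- tray: flat grey parts tray, fixed on the bench: 120 mm (x) by 190 mm (y), walls 4 mm thick and 22 mm high, floor 4 mm; origin at the centre of its underside
- carton: small plain cardboard carton, 50 (x) by 40 (y) by 50 mm high, 80 g; origin at the centre of its underside; at the start it stands on the station's bed in the shuttle's way
- tin0_center (a point): centre of a bare aluminium tin, a closed round can 40 mm across and 30 mm high, about 60 g (15 mm above its underside); may be absent
- tin1_center (a point): as tin0_center, another tin
- tin2_center (a point): as tin0_center, another tin
- tin3_center (a point): as tin0_center, another tin
- gauge0: dark steel setting gauge: disc 40 mm across and 14 mm high with an upright knob 18 mm across on top, 40 mm high in all, 120 g; origin at the centre of its underside. It starts in a shuttle pocket; only one of the four gauges is present
- gauge1: as gauge0; usually absent
- gauge2: as gauge0; usually absent
- gauge3: as gauge0; usually absent
- jar: bystander: amber glass jar with white cap, 48 mm across, 45 mm high, among the tins; origin under its centre
- tape_roll: bystander: roll of clear tape lying flat, 90 mm across, 24 mm high
- mug: bystander: white mug, 82 mm across, 95 mm high
- spanner: bystander: steel spanner lying flat, 180 mm long along its x, origin at its middle
There are look-alikes about, which are no part of the job. Leave any green look-alike of the gauge2 alone.

How it is judged:
By the outcome, as a careful person would: the job done as asked, in the order asked, and still so for the second after the job is handed in, with the robot touching nothing.
Of tin0, tin1, tin2, tin3 only 2 to 4 are there at a start; the rules pass over those that are not, and their reading is None.
Of gauge0, gauge1, gauge2, gauge3 only 1 to 1 are there at a start; the rules pass over those that are not, and their reading is None.
At some moment in a run one of carton, tin0, tin1, tin2, tin3 may be knocked a few centimetres aside while the robot is not near it.
Once in a run the grip may slacken for a moment while it holds something.
It also fails if it takes over 210 s, if anything falls off the work surface, if the arm or the gripper's body presses on something with over 40 N, if the wrist force passes 120 N, or if a joint passes its speed limit or range.

## Working session

There is one attempt and no reset: what is moved stays moved. The work goes in short steps, Python scripts to look and compute and a tool call to move; the robot and the scene stay as the last step left them, time stands still between calls to the robot, and variables do not carry over. Pictures are saved under pics/ and viewed, at most 14 in all, crops included, and the job is handed in when it is done.

Besides the shell and the picture viewer there is one more tool, called after "Emit:" as name(argument=value, ...), one argument or row to a line, values as JSON. send_rows: Moves the arm, as the interface text tells. Shift numbers are shares of 2.5 cm and turn numbers shares of 5 degrees, none past 1 either way. Its arguments: {"type":"object","properties":{"moves":{"type":"string"},"claw":{"type":"number"},"squeeze":{"type":"number"}},"required":["moves"]}

```bash
mkdir -p pics
cat > h.py <<'E'
import numpy as np, cv2
from plant import arm
def cam(n):
    c=arm.read_camera(n); c['R']=np.array(c['R']);c['t']=np.array(c['t']);return c
def ray(c,u,v,fish=False):
    x=(u-c['cx'])/c['fx'];y=(v-c['cy'])/c['fy']
    if fish:
        r=np.hypot(x,y); s=np.sin(r)/r if r>1e-9 else 1; d=np.array([x*s,y*s,np.cos(r)])
    else: d=np.array([x,y,1.])
    o=-c['R'].T@c['t']; d=c['R'].T@d; return o,d/np.linalg.norm(d)
def onz(c,u,v,z,fish=False):
    o,d=ray(c,u,v,fish); return o+d*(z-o[2])/d[2]
def proj(c,X,fish=False):
    p=c['R']@np.array(X,float)+c['t']
    if fish:
        th=np.arctan2(np.hypot(p[0],p[1]),p[2]);k=th/np.hypot(p[0],p[1]);x,y=p[0]*k,p[1]*k
    else: x,y=p[:2]/p[2]
    return np.array([c['fx']*x+c['cx'],c['fy']*y+c['cy']])
def tri(a,b):
    A=[];B=[]
    for o,d in (a,b):
        P=np.eye(3)-np.outer(d,d);A.append(P);B.append(P@o)
    X=np.linalg.lstsq(np.vstack(A),np.hstack(B),rcond=None)[0]
    return X,[np.linalg.norm(P@(X-o)) for P,(o,d) in zip(A,(a,b))]
def save(n,im): cv2.imwrite('pics/'+n,cv2.cvtColor(im,cv2.COLOR_RGB2BGR))
E
python3 - <<'E'
from h import *
a=cam('scene');b=cam('top');w=cam('wrist')
for n,c in zip('stw',(a,b,w)):
    print(n,c['fx'],c['cx'],c['cy'],(-c['R'].T@c['t']).round(),c['R'].round(2).tolist())
    np.save('c'+n+'.npy',c,allow_pickle=True)
save('top0.png',cv2.resize(b['color'],(800,600),interpolation=2));save('scene0.png',cv2.resize(a['color'],(800,600),interpolation=2));save('wr0.png',w['color'])
print(arm.get_obs())
E
```

```text
s 375.5769360875939 259.94393394543744 191.82205842192124 [934. 631. 681.] [[-0.82, 0.57, 0.0], [0.38, 0.55, -0.75], [-0.43, -0.61, -0.66]]
t 365.83903046246627 252.8672105314934 196.58127413820336 [ 319.   52. 1093.] [[-0.03, -1.0, -0.03], [-0.98, 0.03, -0.2], [0.2, 0.03, -0.98]]
w 297.3186396354542 256.74334575582463 187.40486052154876 [136. 537. 373.] [[0.37, 0.93, -0.0], [0.89, -0.35, 0.28], [0.26, -0.11, -0.96]]
{'time': 0.15, 'q': array([ 1.05981182e+00,  3.26765422e-01, -1.93303919e-01,  1.05199522e+00,
       -1.98070633e-05,  1.43658663e+00]), 'qvel': array([-0.00092658, -0.00073105,  0.00326049, -0.00022446,  0.00111555,
        0.00071393]), 'joint_efforts': array([ 1.37211788e-03, -4.43702352e+01,  2.62664652e+01,  1.04433415e-02,
       -5.43916929e-05, -9.30749536e-06]), 'tcp_pos': array([202.16561382, 511.0787675 , 249.40525219]), 'tcp_rot': array([-1.91641440e-04,  1.87275033e-01,  9.82307314e-01, -6.04544479e-04]), 'force': array([ 0.14599588, -0.41491078, -0.03206545]), 'ft_torque': array([ 0.02298285, -0.00853033,  0.03727116]), 'gripper_force': 0.0, 'finger_gap': 85.33863141496998}
```

View pics/top0.png

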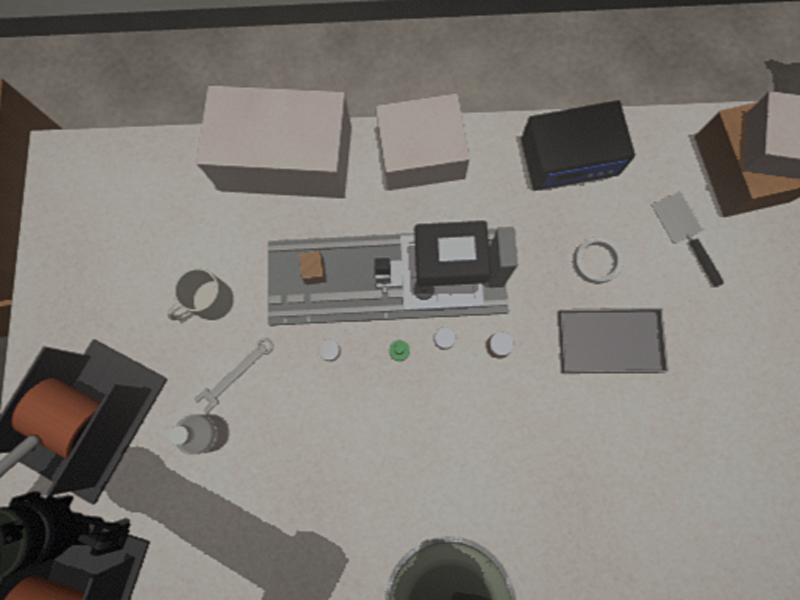

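View pics/scene0.png

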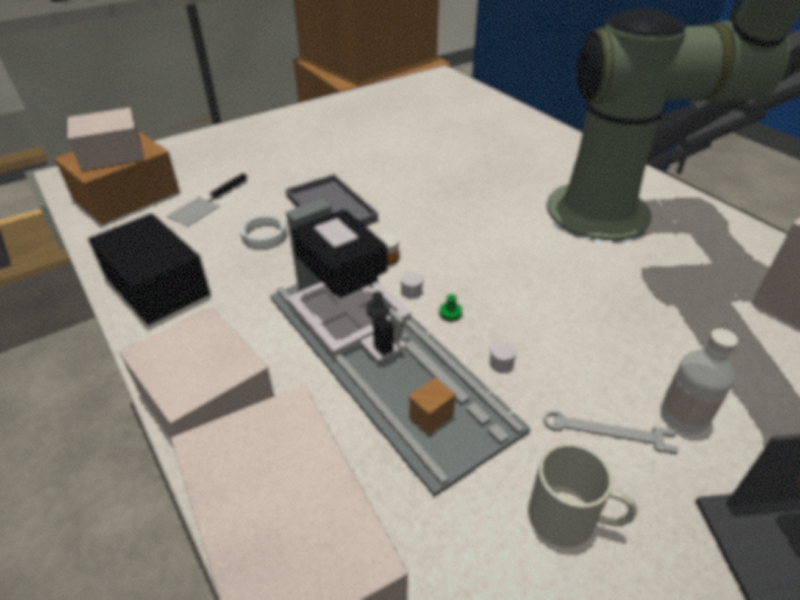

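The top view (800 px scale) shows:
- **Carton:** (312,267).
- **Grip:** (383,270).
- **Dark gauge in its pocket:** (425,293).
- **Tray:** (612,341).
- **Possible tins:** (330,350), (445,338) and (501,344). The last has an amber side in the scene view at (392,250), so it is the jar.
- **Green look-alike:** (399,350), to be left alone.

Next I'll measure these.

Run:
```python
from h import *
b=np.load('ct.npy',allow_pickle=True).item();a=np.load('cs.npy',allow_pickle=True).item()
k=.64
def sub(c,p):
    g=cv2.cvtColor(c['color'],cv2.COLOR_RGB2GRAY)
    q=np.array([[p]],np.float32)*k; return cv2.cornerSubPix(g,q,(3,3),(-1,-1),(3,30,.01))[0,0]
# blobs
def blob(c,u,v,m,r=16):
    u*=k;v*=k;M=np.zeros(m.shape,np.uint8);n,l,s,ce=cv2.connectedComponentsWithStats(m.astype(np.uint8))
    d=[np.hypot(*(ce[i]-(u,v))) if 15<s[i][4]<3000 else 1e9 for i in range(n)];i=int(np.argmin(d));return ce[i].round(1),s[i].tolist()
for n,c,pts in (('top',b,{'carton':(312,267),'tinA':(330,350),'tinB':(445,338),'jar':(501,344)}),('scene',a,{'carton':(432,400),'tinA':(503,350),'tinB':(412,280)})):
    h=cv2.cvtColor(c['color'],cv2.COLOR_RGB2HSV);print(n)
    for nm,(u,v) in pts.items():
        print(nm,h[int(v*k),int(u*k)], h[int(v*k)-14:int(v*k)+14:3,int(u*k)].tolist())
    m=(h[...,1]>90)&(h[...,0]<25)
    print('carton',blob(c,*pts['carton'],m))
for p in ((268,241),(268,325),(508,311),(559,310),(560,373),(666,371),(661,309)):
    q=sub(b,p);print(p,q/k,onz(b,*q,12 if p[0]<520 else 22).round(1))
sub2=cv2.resize(b['color'][130:240,165:345],(800,489),interpolation=cv2.INTER_CUBIC);save('crop1.png',sub2)
```

```text
top
carton [ 14 102 128] [[20, 11, 137], [30, 9, 81], [13, 97, 132], [14, 100, 135], [14, 100, 133], [13, 98, 130], [13, 100, 133], [13, 97, 110], [14, 67, 65], [45, 5, 109]]
tinA [  0   0 166] [[15, 19, 164], [19, 17, 163], [15, 19, 164], [0, 3, 165], [0, 2, 166], [0, 0, 166], [90, 2, 169], [19, 16, 130], [16, 17, 165], [19, 17, 166]]
tinB [111  10 172] [[24, 16, 81], [17, 14, 165], [23, 14, 164], [115, 9, 172], [111, 10, 173], [110, 9, 171], [110, 9, 173], [15, 21, 98], [16, 17, 165], [14, 17, 164]]
jar [114   7 171] [[18, 16, 164], [16, 17, 165], [16, 20, 163], [114, 8, 170], [110, 9, 172], [115, 9, 172], [120, 9, 172], [15, 5, 99], [26, 11, 166], [18, 16, 164]]
carton (array([199.1, 169.1]), [192, 161, 15, 17, 205])
scene
carton [ 14 144 161] [[15, 64, 123], [15, 147, 156], [15, 151, 157], [15, 149, 154], [15, 148, 162], [14, 149, 156], [14, 146, 161], [15, 145, 120], [14, 154, 71], [15, 133, 67]]
tinA [174  13 196] [[18, 25, 204], [16, 26, 203], [18, 23, 203], [0, 11, 201], [3, 12, 195], [177, 14, 195], [0, 13, 191], [6, 12, 108], [0, 6, 92], [0, 13, 101]]
tinB [176  11 193] [[20, 22, 206], [17, 23, 209], [20, 24, 209], [12, 13, 200], [6, 13, 197], [4, 11, 194], [0, 10, 134], [170, 8, 96], [15, 16, 95], [17, 22, 186]]
carton (array([276., 259.]), [263, 242, 28, 35, 687])
(268, 241) [266.8223  241.52895] [677.5 333.7  12. ]
(268, 325) [268.78415 325.81232] [507.3 326.8  12. ]
(508, 311) [507.61563 313.25116] [ 517.2 -133.    12. ]
(559, 310) [557.3355 309.9299] [ 518.8 -225.2   22. ]
(560, 373) [560.38837 372.6441 ] [ 400.5 -221.2   22. ]
(666, 371) [666.6065 370.3098] [ 399.3 -415.4   22. ]
(661, 309) [660.7548  308.31055] [ 515.7 -418.2   22. ]
```

View pics/crop1.png

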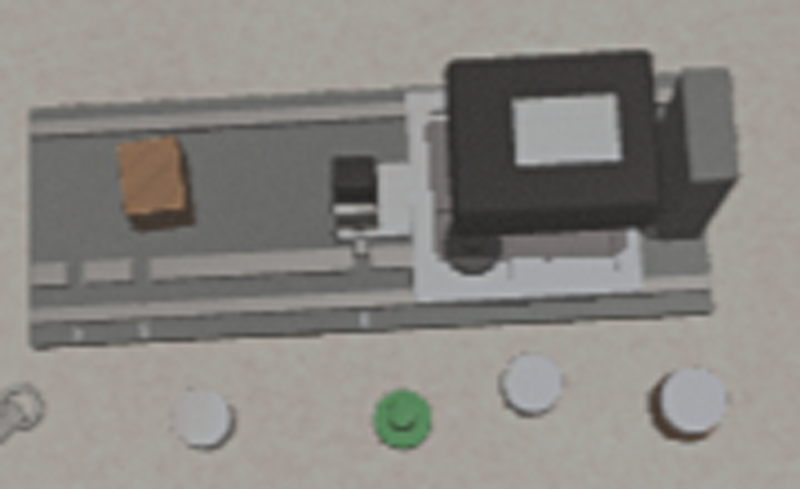

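```bash
cat >> h.py <<'E'
def go(x,y,z,yaw=None):
    """print move from the present pose: twist units first, then shift units in tool axes after the twist; yaw = angle of tool y in world, deg"""
    from scipy.spatial.transform import Rotation as Ro
    o=arm.get_obs(); p=o['tcp_pos']; w,a,b,c=o['tcp_rot']; R=Ro.from_quat([a,b,c,w]).as_matrix()
    cur=np.degrees(np.arctan2(R[1,1],R[0,1])); tw=0
    if yaw is not None:
        tw=-((yaw-cur+90)%180-90)
        R=R@Ro.from_euler('z',tw,degrees=True).as_matrix()
    d=R.T@(np.array([x,y,z])-p)/25
    print('t=%.1f'%o['time'],'tcp',p.round(1),'yaw %.1f'%cur,'q6 %.2f'%o['q'][5],'gap %.1f'%o['finger_gap'],'-> twist %.2f'%(tw/5),'shift',d.round(2))
E
python3 - <<'E'
from h import *
b=np.load('ct.npy',allow_pickle=True).item();a=np.load('cs.npy',allow_pickle=True).item()
A=lambda u,v:(165+u/4.4444,130+v/4.4444)
for n,p,z in (('carton',(150,175),62),('grip',(355,178),85),('tinA',(204,419),30),('tinB',(531,384),30),('gauge top',(472,247),66),('green',(403,412),40),('jar',(692,402),45)):
    P=onz(b,*A(*p),z);print(n,P.round(1),'scene800',(proj(a,P)/.64).round())
# two-view heights (scene px read at 800 scale: top centres)
for n,p,s in (('carton',(150,175),(433,389)),('tinA',(204,419),(503,349)),('tinB',(531,384),(412,279)),('grip',(355,178),(383,318))):
    X,e=tri(ray(b,*A(*p)),ray(a,s[0]*.64,s[1]*.64));print('2view',n,X.round(1),np.round(e,1))
go(634,270,200,91.4)
E
```

```text
carton [612.5 237.2  62. ] scene800 [433. 394.]
grip [599.4 100.7  85. ] scene800 [386. 320.]
tinA [453.7 206.6  30. ] scene800 [504. 348.]
tinB [470.4  -9.5  30. ] scene800 [413. 278.]
gauge top [555.8  26.9  66. ] scene800 [383. 292.]
green [453.1  75.   40. ] scene800 [451. 296.]
jar [ 453.4 -111.7   45. ] scene800 [389. 239.]
2view carton [611.2 235.4  68.7] [0.8 0.8]
2view tinA [454.3 206.5  27.7] [0.5 0.5]
2view tinB [471.5 -10.3  27. ] [0.9 0.9]
2view grip [600.4  99.2  87.4] [2.2 2.2]
t=0.1 tcp [202.2 511.1 249.4] yaw 68.4 q6 1.44 gap 85.3 -> twist -4.60 shift [-17.03 -10.06   1.98]
```

Emit:
send_rows(
  moves="0 0 0 -0.92;0 0 0 -0.92;0 0 0 -0.92;0 0 0 -0.92;0 0 0 -0.92;-0.95 -0.67 0 0;-0.95 -0.67 0 0;-0.95 -0.67 0 0;-0.95 -0.67 0 0;-0.95 -0.67 0 0;-0.95 -0.67 0 0;-0.95 -0.67 0 0",
  claw=0,
)

```text
time: 1.15
tcp_pos: [372.3, 397.2, 249.7]
tcp_rot: [-0.0, -0.012, 1.0, -0.0]
force: [-0.2, -0.2, -0.1]
finger_gap: 85.3
gripper_force: 0.0
```

Emit:
send_rows(
  moves="-0.95 -0.67 0.2 0;-0.95 -0.67 0.2 0;-0.95 -0.67 0.2 0;-0.95 -0.67 0.2 0;-0.95 -0.67 0.2 0;-0.95 -0.67 0.2 0;-0.95 -0.67 0.2 0;-0.95 -0.67 0.2 0;-0.95 -0.67 0.2 0;-0.95 -0.67 0.2 0;0 0 0 0;0 0 0 0",
)

```text
time: 2.15
tcp_pos: [613.5, 235.4, 198.7]
tcp_rot: [-0.001, -0.011, 1.0, -0.0]
force: [-0.4, -0.4, 0.7]
finger_gap: 85.3
gripper_force: 0.0
```

Run:
```python
from h import *
w=cam('wrist');np.save('cw1.npy',w,allow_pickle=True);save('wr1.png',cv2.resize(w['color'],(800,600),interpolation=2))
go(612,237,200,91.4)
h=cv2.cvtColor(w['color'],cv2.COLOR_RGB2HSV);m=((h[...,1]>90)&(h[...,0]<25)).astype(np.uint8)
cs,_=cv2.findContours(m,0,1)
for c in cs:
    if cv2.contourArea(c)>300:
        P=np.array([onz(w,*q[0],62,True)[:2] for q in c],np.float32);print(cv2.minAreaRect(P))
```

```text
t=2.2 tcp [612.6 236.3 199.2] yaw 91.4 q6 0.23 gap 85.5 -> twist -0.01 shift [ 0.02  0.03 -0.03]
((610.8629150390625, 236.38766479492188), (56.81747055053711, 39.6323356628418), 7.459291934967041)
((472.018798828125, -46.283905029296875), (32.332977294921875, 38.412818908691406), 86.48128509521484)
```

View pics/wr1.png

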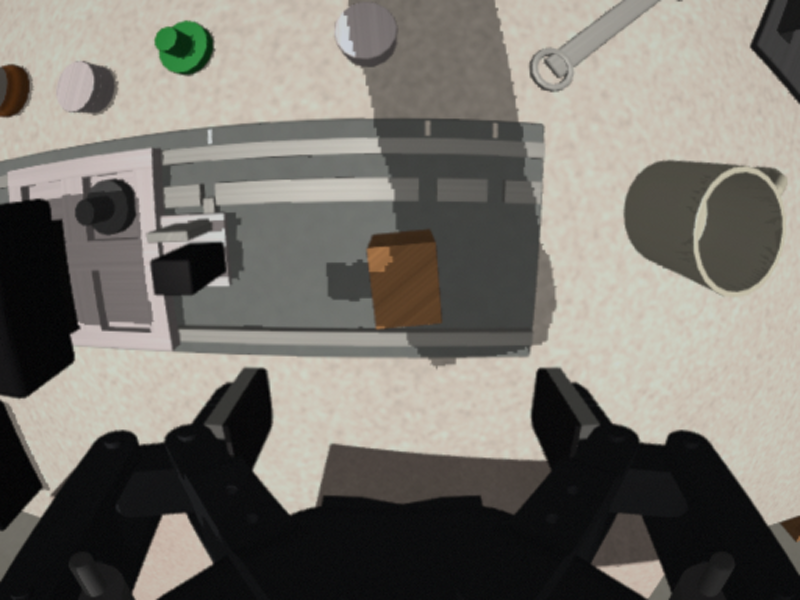

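The wrist view shows the carton at (405,280), turned about 7.5° and clear all round. The grip with its latch tab is at (190,255), and the dark gauge in its pocket is at (105,208).

Emit:
send_rows(
  moves="0 0 0.6 -0.6;0 0 0.6 -0.6;0 0 0.8 0;0 0 0.8 0;0 0 0.8 0;0 0 0.8 0;0 0 0.8 0;0 0 0.6 0;0 0 0.4 0;0 0 0 0;0 0 0 0",
)

```text
time: 3.12
tcp_pos: [612.3, 237.4, 45.2]
tcp_rot: [-0.0, -0.065, 0.998, -0.0]
force: [0.1, 0.3, 0.4]
finger_gap: 85.4
gripper_force: 0.0
```

Emit:
send_rows(
  moves="0 0 0 0;0 0 0 0;0 0 0 0;0 0 0 0;0 0 0 0;0 0 0 0;0 0 0 0;0 0 0 0",
  claw=1,
  squeeze=30,
)

```text
time: 3.78
tcp_pos: [613.8, 236.9, 46.1]
tcp_rot: [0.001, -0.065, 0.998, 0.0]
force: [-1.1, 0.5, 7.1]
finger_gap: 39.7
gripper_force: 31.8
```

Emit:
send_rows(
  moves="0 0 -0.5 0;0 0 -0.8 0;0 0 -0.8 0;0 0 -0.8 0;0 0 -0.8 0;0 0 -0.8 0;0 0 -0.8 0;0 0 -0.8 0;0 0 -0.8 0;0 0 -0.5 0;0 0 0 0",
)

```text
time: 4.7
tcp_pos: [614.4, 237.0, 233.9]
tcp_rot: [0.003, -0.065, 0.998, 0.0]
force: [1.0, -0.5, -0.6]
finger_gap: 39.7
gripper_force: 31.1
```

Run:
```python
from h import *
go(459,-282,235,91)
```

```text
t=4.7 tcp [614.4 237.  233.9] yaw 97.4 q6 0.13 gap 39.7 -> twist 1.28 shift [  6.58 -20.65  -0.1 ]
```

Emit:
send_rows(
  moves="0 0 0 0.64;0 0 0 0.64;0.94 -0.6 0 0;0.94 -0.6 0 0;0.94 -0.6 0 0;0.94 -0.6 0 0;0.94 -0.6 0 0;0.94 -0.6 0 0;0.94 -0.6 0 0;0 -0.97 0 0;0 -0.97 0 0;0 -0.97 0 0",
)

```text
time: 5.7
tcp_pos: [450.4, 55.3, 229.5]
tcp_rot: [-0.0, -0.009, 1.0, -0.0]
force: [-0.8, 1.2, -0.4]
finger_gap: 39.7
gripper_force: 31.1
```

Emit:
send_rows(
  moves="0 -0.97 0 0;0 -0.97 0 0;0 -0.97 0 0;0 -0.97 0 0;0 -0.97 0 0;0 -0.97 0 0;0 -0.97 0 0;0 -0.97 0 0;0 -0.97 0 0;0 -0.97 0 0;0 -0.97 0 0;0 -0.97 0 0",
)

```text
time: 6.7
tcp_pos: [456.0, -235.7, 229.1]
tcp_rot: [-0.001, -0.009, 1.0, 0.001]
force: [0.7, 1.0, -0.4]
finger_gap: 39.6
gripper_force: 31.1
```

Emit:
send_rows(
  moves="0 -0.97 0 0;0 -0.97 0 0;0 0 0 0;0 0 0 0",
)

```text
time: 7.03
tcp_pos: [456.9, -284.0, 229.0]
tcp_rot: [-0.001, -0.008, 1.0, 0.001]
force: [-0.6, 0.5, -0.4]
finger_gap: 39.4
gripper_force: 31.1
```

Run:
```python
from h import *
go(459,-282,42,91)
w=cam('wrist');save('wr2.png',w['color'])
```

```text
t=7.0 tcp [ 456.9 -284.   229. ] yaw 90.9 q6 -0.71 gap 39.4 -> twist -0.02 shift [-0.09  0.07  7.48]
```

View pics/wr2.png

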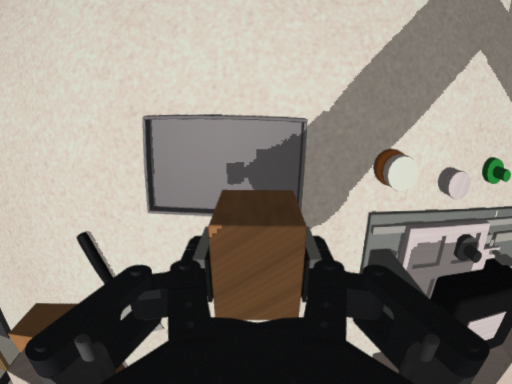

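Carton still held over the tray (pixels (148,118)–(305,213)). Lowering it in, with a partial opening to clear the tray wall.

Emit:
send_rows(
  moves="0 0 0.8 0;0 0 0.9 0;0 0 0.9 0;0 0 0.9 0;0 0 0.9 0;0 0 0.9 0;0 0 0.9 0;0 0 0.7 0;0 0 0.4 0;0 0 0.25 0;0 0 0 0;0 0 0 0",
)

```text
time: 8.08
tcp_pos: [457.9, -283.2, 41.7]
tcp_rot: [0.0, -0.009, 1.0, -0.0]
force: [-0.0, 0.4, -0.6]
finger_gap: 39.4
gripper_force: 31.1
```

Emit:
send_rows(
  moves="0 0 0 0;0 0 0 0;0 0 0 0;0 0 0 0;0 0 0 0",
  claw=0.35,
)

```text
time: 8.5
tcp_pos: [457.9, -283.6, 41.7]
tcp_rot: [0.0, -0.009, 1.0, -0.0]
force: [0.0, -0.3, 0.2]
finger_gap: 55.8
gripper_force: 0.0
```

Emit:
send_rows(
  moves="0 0 -0.4 0;0 0 -0.8 0;0 0 -1 0;0 0 -1 0;0 0 -1 0;0 0 -1 0;0 0 -1 0;0 0 -1 0;0 0 -0.5 0;0 0 0 0",
)

```text
time: 9.33
tcp_pos: [459.2, -284.6, 237.9]
tcp_rot: [0.003, -0.009, 1.0, -0.002]
force: [0.2, -0.2, 0.2]
finger_gap: 55.7
gripper_force: 0.0
```

Run:
```python
from h import *
go(525,80,235,91.4)
t=cam('top');a=cam('scene')
np.save('ct2.npy',t,allow_pickle=True);np.save('cs2.npy',a,allow_pickle=True)
for c in (t,a):
    h=cv2.cvtColor(c['color'],cv2.COLOR_RGB2HSV);m=((h[...,1]>90)&(h[...,0]<25)).astype(np.uint8)
    n,l,s,ce=cv2.connectedComponentsWithStats(m);P=proj(c,[457,-284,45]);print(P,[(ce[i].round(),s[i][4]) for i in range(n) if np.hypot(*(ce[i]-P))<25])
```

```text
t=9.3 tcp [ 459.2 -284.6  237.9] yaw 91.0 q6 -0.71 gap 55.7 -> twist -0.08 shift [-2.99 14.51  0.07]
[381.1687223  217.37698632] [(array([385., 210.]), np.int32(7)), (array([376., 210.]), np.int32(1)), (array([379., 210.]), np.int32(1)), (array([376., 213.]), np.int32(1)), (array([387., 212.]), np.int32(1)), (array([376., 216.]), np.int32(1)), (array([382., 216.]), np.int32(1)), (array([384., 222.]), np.int32(65))]
[217.80884654 127.03703263] [(array([219., 128.]), np.int32(209))]
```

Emit:
send_rows(
  moves="0 0 0 1;0 0 0 1;0 0 0 1;0 0 0 1;0 0 0 1;0 0 0 1;0 0 0 1;0 0 0 1;0 0 0 1;0 0 0 1;0 0 0 1;0 0 0 1",
)

```text
time: 10.43
tcp_pos: [456.7, -282.6, 231.9]
tcp_rot: [-0.002, 0.494, 0.869, 0.0]
force: [-0.0, -0.0, 0.1]
finger_gap: 55.7
gripper_force: 0.0
```

Emit:
send_rows(
  moves="0 0 0 1;0 0 0 1;0 0 0 1;0 0 0 1;0 0 0 1;0 0 0 1;0 0 0 0",
  claw=0,
)

```text
time: 11.02
tcp_pos: [456.8, -282.7, 232.0]
tcp_rot: [-0.002, 0.701, 0.713, -0.0]
force: [0.3, 0.0, -1.6]
finger_gap: 84.8
gripper_force: 0.0
```

Run:
```python
from h import *
go(600,130,235,1.4)
```

```text
t=11.0 tcp [ 456.8 -282.7  232. ] yaw 0.9 q6 0.86 gap 84.8 -> twist -0.09 shift [16.36  6.13 -0.1 ]
```

Emit:
send_rows(
  moves="0.95 0 0 -0.1;0.95 0.35 0 0;0.95 0.35 0 0;0.95 0.35 0 0;0.95 0.35 0 0;0.95 0.35 0 0;0.95 0.35 0 0;0.95 0.35 0 0;0.95 0.35 0 0;0.95 0.4 0 0;0.95 0.4 0 0;0.95 0.4 0 0",
)

```text
time: 12.02
tcp_pos: [549.8, 5.5, 232.6]
tcp_rot: [-0.001, 0.697, 0.717, -0.001]
force: [0.9, 0.9, -0.2]
finger_gap: 85.1
gripper_force: 0.0
```

Emit:
send_rows(
  moves="0.95 0.4 0 0;0.95 0.4 0 0;0.95 0.4 0 0;0.95 0.4 0 0;0.95 0.4 0 0;0.2 0.1 0 0;0 0 0 0;0 0 0 0",
)

```text
time: 12.68
tcp_pos: [598.8, 129.0, 232.6]
tcp_rot: [-0.0, 0.697, 0.717, -0.001]
force: [0.0, 0.4, -0.1]
finger_gap: 85.5
gripper_force: 0.0
```

Run:
```python
from h import *
go(600,130,235,1.4)
w=cam('wrist');np.save('cw3.npy',w,allow_pickle=True);save('wr3.png',cv2.resize(w['color'],(800,600),interpolation=2))
```

```text
t=12.7 tcp [598.8 129.  232.6] yaw 1.6 q6 1.63 gap 85.5 -> twist 0.04 shift [ 0.04  0.05 -0.09]
```

View pics/wr3.png

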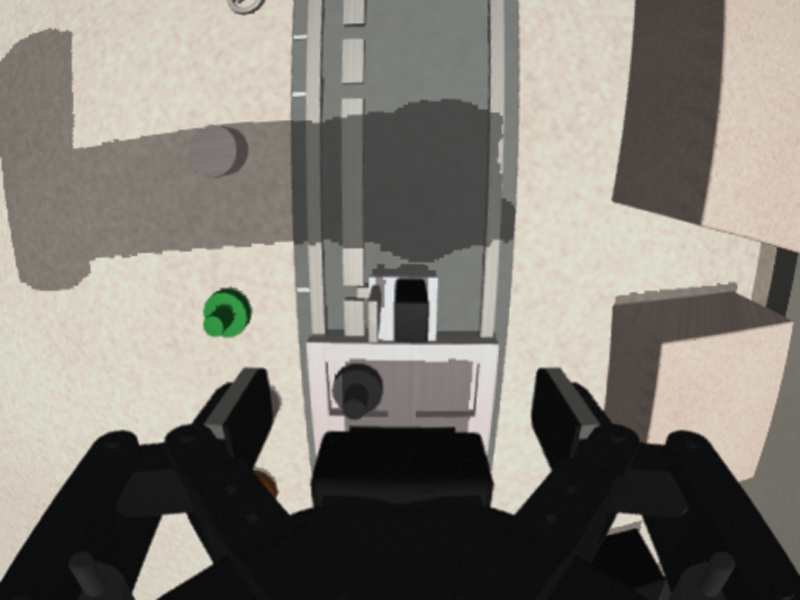

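Run:
```python
from h import *
w=np.load('cw3.npy',allow_pickle=True).item();k=.64
im=w['color'].astype(int).sum(2)
# dark bar mask
m=(im<110).astype(np.uint8)
for r in range(172,216,4): print(r,im[r,232:292:3])
for n,p,z in (('bar TL',(397,280),85),('TR',(425,280),85),('BL',(396,302),85),('BR',(427,302),85),('base R',(428,340),36),('tabL',(370,300),70),('tabR',(379,300),70),('notch0 mark',(303,291),9+0),('mark loading',(299,94),12),('mark0',(303,290),12),('mark serv',(300,37),12),('shut L',(308,345),36),('shut R',(497,345),36),('gauge knob',(357,400),66),('gauge disc top',(357,385),40)):
    print(n,onz(w,p[0]*k,p[1]*k,z,True).round(1))
for v in (20,60,150,200,250): # bed left edges: scan for bench->bed
    row=w['color'][int(v*k)].astype(int); s=row[:,0]-row[:,2]
    print(v,[onz(w,u,v*k,12,True).round(1).tolist() for u in (294*k,517*k)])
```

```text
172 [437 356 280 216 208 226 230 232 212 211 210 210 213 213 315 344 367 365
 364 365]
176 [435 356 291 245 245 285 289 285 245 240 232 233 232 231 246 253 355 362
 367 367]
180 [425 381 672 402 394 618 674 321  29  25  27  19  27 128 623 675 472 359
 366 370]
184 [484 503 263 184 377 669 674 219  27  25  23  30  21  41 618 675 447 362
 363 362]
188 [575 566 192 184 341 668 674 160  25  26  28  20  17  30 597 675 434 361
 368 368]
192 [316 306 299 226 345 665 671 122  35  38  37  37  36  35 463 673 402 362
 369 370]
196 [449 411 584 353 421 664 664 154 157 158 158 159 159 160 357 673 411 364
 365 367]
200 [447 403 582 360 637 666 663 155 152 152 152 153 152 156 356 670 392 364
 361 362]
204 [456 390 594 365 641 665 661 150 148 146 150 149 148 150 467 668 385 357
 362 364]
208 [485 376 559 374 664 664 660 146 144 139 141 143 142 143 466 670 368 362
 368 365]
212 [484 285 550 396 666 661 659 142 135 134 139 135 141 138 502 666 247 231
 231 229]
bar TL [596.6 128.3  85. ]
TR [613.5 128.8  85. ]
BL [596.4 114.3  85. ]
BR [615.4 114.9  85. ]
base R [620.7  69.6  36. ]
tabL [579.5 110.4  70. ]
tabR [585.3 110.5  70. ]
notch0 mark [522.2  96.9   9. ]
mark loading [520.1 249.2  12. ]
mark0 [522.9  98.6  12. ]
mark serv [519.2 293.9  12. ]
shut L [530.3  62.4  36. ]
shut R [673.5  66.6  36. ]
gauge knob [570.2  33.7  66. ]
gauge disc top [567.9  32.1  40. ]
20 [[513.9, 308.1, 12.0], [680.1, 313.4, 12.0]]
60 [[515.4, 275.8, 12.0], [680.4, 281.0, 12.0]]
150 [[517.1, 206.8, 12.0], [682.7, 211.9, 12.0]]
200 [[517.2, 169.0, 12.0], [685.0, 174.1, 12.0]]
250 [[516.6, 130.4, 12.0], [687.9, 135.6, 12.0]]
```

The picture shows the grip bar: its top face spans roughly rows 302–340, columns 396–428, with the +x face at x≈615 and the +y end at y≈114.5. That puts the grip at (599.4, 100.6). Both views agree, and the notch marks are 150.6 mm apart, which checks out.

Emit:
send_rows(
  moves="-0.57 0.03 0 0;-0.57 0.03 0 0;0 0 0.8 0;0 0 0.8 0;0 0 0.8 0;0 0 0.8 0;0 0 0.8 0;0 0 0.8 0;0 0 0.8 0;0 0 0.5 0;0 0 0.3 0;0 0 0 0",
)

```text
time: 13.73
tcp_pos: [600.6, 98.8, 72.2]
tcp_rot: [-0.001, 0.698, 0.716, -0.001]
force: [0.1, -0.4, 0.6]
finger_gap: 85.2
gripper_force: 0.0
```

Run:
```python
from h import *
go(600,100.6,71,1.3)
w=cam('wrist');save('wr4.png',w['color'])
```

```text
t=13.7 tcp [600.6  98.8  72.2] yaw 1.4 q6 1.59 gap 85.2 -> twist 0.02 shift [ 0.07 -0.02  0.05]
```

View pics/wr4.png

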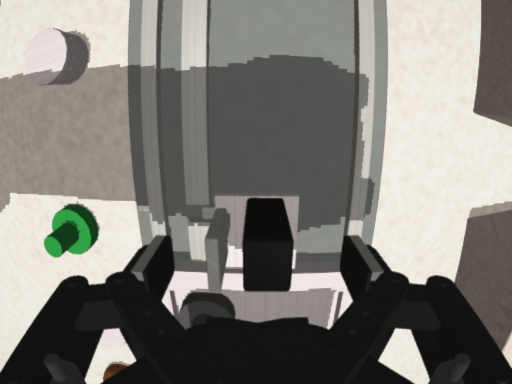

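The bar (268,240) and tab (217,245) sit between the pads. Closing to press the tab.

Emit:
send_rows(
  moves="0 0 0 0;0 0 0 0;0 0 0 0;0 0 0 0;0 0 0 0;0 0 0 0;0 0 0 0;0 0 0 0",
  claw=1,
  squeeze=30,
)

```text
time: 14.45
tcp_pos: [601.8, 101.0, 74.6]
tcp_rot: [0.0, 0.698, 0.716, 0.0]
force: [-2.9, -0.7, 5.7]
finger_gap: 28.3
gripper_force: 34.9
```

Emit:
send_rows(
  moves="0.3 0 0 0;0.5 0 0 0;0.6 0 0 0;0.6 0 0 0;0.6 0 0 0;0.6 0 0 0;0.6 0 0 0;0.6 0 0 0;0.6 0 0 0;0.5 0 0 0;0.3 0 0 0;0.2 0 0 0",
)

```text
time: 15.45
tcp_pos: [598.9, 252.3, 74.5]
tcp_rot: [0.001, 0.698, 0.716, 0.001]
force: [1.8, -1.6, 5.7]
finger_gap: 28.2
gripper_force: 36.9
```

Emit:
send_rows(
  moves="0 0 0 0;0 0 0 0;0 0 0 0;0 0 0 0",
)

```text
time: 15.78
tcp_pos: [598.9, 252.2, 74.6]
tcp_rot: [0.0, 0.698, 0.716, 0.002]
force: [2.2, 1.5, 5.0]
finger_gap: 28.4
gripper_force: 36.8
```

Run:
```python
from h import *
print(arm.get_obs()['force'].round(1));go(598.4,251.0,74,1.4)
```

```text
[2.2 1.5 5. ]
t=15.8 tcp [598.9 252.2  74.6] yaw 1.5 q6 1.83 gap 28.4 -> twist 0.02 shift [-0.05 -0.02  0.02]
```

Emit:
send_rows(
  moves="0 0 0 0;0 0 0 0;0 0 0 0;0 0 0 0;0 0 0 0;0 0 0 0",
  claw=0.3,
)

```text
time: 16.28
tcp_pos: [598.0, 250.7, 73.6]
tcp_rot: [0.0, 0.698, 0.716, 0.0]
force: [-1.4, -0.5, 0.1]
finger_gap: 60.0
gripper_force: 0.0
```

Run:
```python
from h import *
go(598.4,251.0,74,1.4)
w=cam('wrist');np.save('cw5.npy',w,allow_pickle=True);save('wr5.png',cv2.resize(w['color'],(800,600),interpolation=2))
```

```text
t=16.3 tcp [598.  250.7  73.6] yaw 1.5 q6 1.83 gap 60.0 -> twist 0.02 shift [ 0.01  0.02 -0.02]
```

View pics/wr5.png

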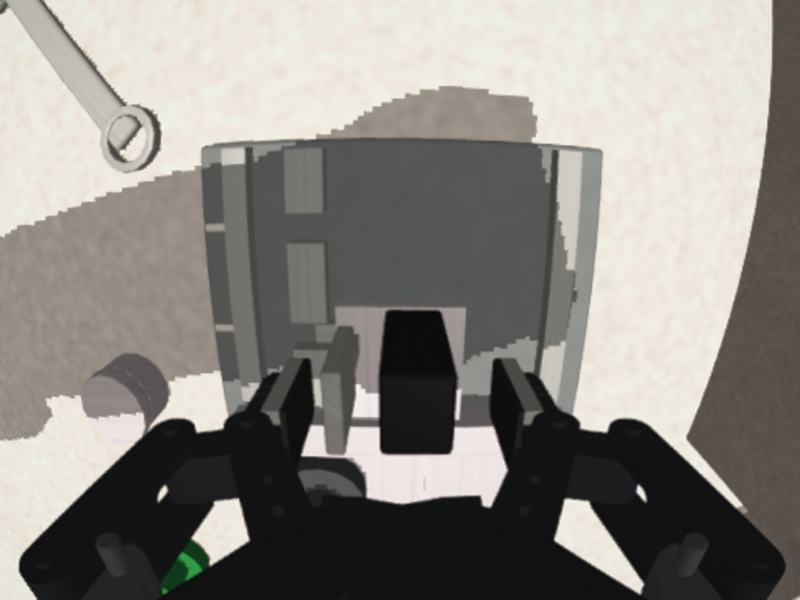

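The shuttle sits at the 0.15 notch: the tooth at (325,335) is in the rack gap and the tab stands out again. Next I'll rise and look at the pockets.

Emit:
send_rows(
  moves="0 0 -0.6 0;0 0 -0.9 0;0 0 -0.9 0;0 0 -0.9 0;-0.6 0 -0.6 0;-0.6 0 -0.6 0;-0.6 0 -0.6 0;-0.6 0 -0.6 0;-0.6 0 -0.6 0;-0.6 0 -0.4 0;0 0 0 0;0 0 0 0",
)

```text
time: 17.33
tcp_pos: [600.6, 159.6, 241.6]
tcp_rot: [0.0, 0.698, 0.716, 0.0]
force: [-0.8, 0.4, 0.2]
finger_gap: 60.1
gripper_force: 0.0
```

Run:
```python
from h import *
go(567,182,140,1.4)
w=cam('wrist');np.save('cw6.npy',w,allow_pickle=True);save('wr6.png',cv2.resize(w['color'],(800,600),interpolation=2))
```

```text
t=17.3 tcp [600.6 159.6 241.6] yaw 1.4 q6 1.69 gap 60.1 -> twist 0.00 shift [ 0.93 -1.32  4.06]
```

View pics/wr6.png

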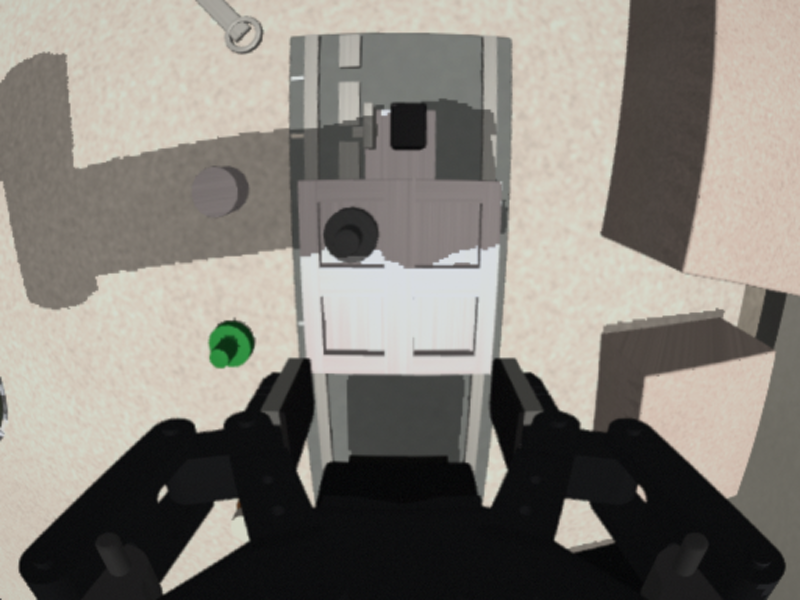

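Run:
```python
from h import *
w=np.load('cw6.npy',allow_pickle=True).item();k=.64
f=lambda u,v,z:onz(w,u*k,v*k,z,True)
C=[f(300,181,36),f(500,181,36),f(494,374,36),f(302,373,36)]
print('plate',[c[:2].round(1).tolist() for c in C],'centre',np.mean(C,0).round(1),'sizes',[round(np.linalg.norm(C[i]-C[(i+1)%4]),1) for i in range(4)])
for n,p in {'FL':(320,267),'FR':(482,267),'BL':(321,355),'BR':(477,355),'FL in':(385,267),'FR in':(413,267),'BL in':(385,355),'BR in':(413,355)}.items(): print(n,f(*p,36)[:2].round(1))
im=w['color'].astype(int).sum(2)
m=((im<150)).astype(np.uint8)
g=m[125:172,190:258];cs,_=cv2.findContours(g,0,1);c=max(cs,key=cv2.contourArea)
print('gauge blob',cv2.minEnclosingCircle(c),cv2.boundingRect(c))
print('disc top@40',f(351,233,40).round(1),'knob top@66',f(348,241,66).round(1))
h=cv2.cvtColor(w['color'],cv2.COLOR_RGB2HSV)
G=cv2.cvtColor(w['color'],cv2.COLOR_RGB2GRAY)
print(G[140:165,215:235:2].tolist()[::3])
w3=np.load('cw3.npy',allow_pickle=True).item()
# two-view check of plate corner height (travel 150 along y): left front corner
o,d=ray(w3,308*k,345*k,True);X,e=tri((o+np.array([-3.4,150.3,0]),d),ray(w,300*k,181*k,True));print('corner 2view',X.round(1),e)
o,d=ray(w3,357*k,402*k,True);X,e=tri((o+np.array([-3.4,150.3,0]),d),ray(w,348*k,241*k,True));print('knob 2view',X.round(1),e)
```

```text
plate [[527.8, 215.2], [670.4, 218.8], [677.9, 68.1], [524.5, 65.0]] centre [600.2 141.8  36. ] sizes [np.float64(142.6), np.float64(150.8), np.float64(153.5), np.float64(150.2)]
FL [541.9 152.2]
FR [661.  155.2]
BL [540.7  81.6]
BR [662.6  84.7]
FL in [589.8 153.2]
FR in [610.2 153.7]
BL in [590.8  83.4]
BR in [612.5  83.9]
gauge blob ((34.32771682739258, 24.312734603881836), 16.98729133605957) (18, 8, 34, 32)
disc top@40 [565.3 178.4  40. ] knob top@66 [566.1 177.3  66. ]
[[44, 44, 45, 45, 45, 45, 45, 46, 47, 46], [45, 45, 44, 41, 38, 39, 43, 46, 45, 47], [44, 39, 28, 31, 28, 26, 25, 30, 46, 46], [40, 42, 43, 44, 44, 45, 36, 27, 34, 45], [44, 45, 45, 46, 46, 47, 48, 35, 33, 46], [45, 46, 44, 45, 46, 47, 46, 42, 41, 46], [44, 45, 45, 45, 45, 46, 46, 42, 46, 47], [43, 44, 45, 46, 46, 46, 41, 46, 47, 46], [72, 50, 51, 53, 82, 85, 85, 85, 84, 94]]
corner 2view [528.7 215.5  42.5] [np.float64(0.48505314719976633), np.float64(0.4850531471999516)]
knob 2view [565.2 175.1  53.7] [np.float64(0.4487686137363941), np.float64(0.4487686137367518)]
```

The view gives consistent pocket centres, 70 mm apart and about 48–50 mm square:
- **Front pockets:** (565.5,177), which holds the dark gauge, and (635.4,178).
- **Back pockets:** (567,107) and (637,108).

The gauge knob is at (566,177.5). The dark gauge at (348,238) is the one to move. The green look-alike at (230,343) stays. Gripping the knob next.

Emit:
send_rows(
  moves="0.36 -0.7 0 0;0.36 -0.7 0 0;0 0 0.9 0;0 0 0.9 0;0 0 0.9 0;0 0 0.9 0;0 0 0.9 0;0 0 0.9 0;0 0 0.9 0;0 0 0.5 0;0 0 0.4 0;0 0 0 0",
)

```text
time: 18.38
tcp_pos: [562.3, 178.0, 58.1]
tcp_rot: [-0.002, 0.697, 0.717, -0.002]
force: [-0.2, -0.2, -1.1]
finger_gap: 59.6
gripper_force: 0.0
```

Run:
```python
from h import *
go(566,177.5,61,1.4)
w=cam('wrist');np.save('cw7.npy',w,allow_pickle=True);save('wr7.png',w['color'])
```

```text
t=18.4 tcp [562.3 178.   58.1] yaw 1.6 q6 1.72 gap 59.6 -> twist 0.03 shift [-0.02  0.15 -0.12]
```

View pics/wr7.png

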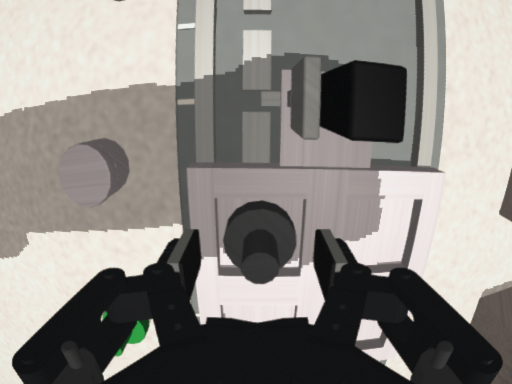

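The knob at (260,262) is centred between the pads. I'll raise a few millimetres and close.

Emit:
send_rows(
  moves="0 0.12 -0.16 0;0 0 0 0",
)

```text
time: 18.6
tcp_pos: [569.5, 178.4, 67.0]
tcp_rot: [0.001, 0.698, 0.716, 0.001]
force: [0.1, -0.2, 0.2]
finger_gap: 59.8
gripper_force: 0.0
```

Emit:
send_rows(
  moves="0 0 0 0;0 0 0 0;0 0 0 0;0 0 0 0;0 0 0 0;0 0 0 0;0 0 0 0;0 0 0 0",
  claw=1,
  squeeze=50,
)

```text
time: 19.27
tcp_pos: [567.7, 178.0, 65.9]
tcp_rot: [0.0, 0.698, 0.716, 0.0]
force: [-2.2, -0.4, 5.7]
finger_gap: 15.9
gripper_force: 48.7
```

Emit:
send_rows(
  moves="0 0 -0.3 0;0 0 -0.6 0;0 0 -0.8 0;0 0 -0.9 0;0 0 -0.9 0;0 0 -0.9 0;0 0 -0.9 0;0 0 -0.9 0;0 0 -0.6 0;0 0 0 0",
)

```text
time: 20.1
tcp_pos: [569.7, 178.3, 239.2]
tcp_rot: [0.002, 0.698, 0.716, 0.003]
force: [0.8, 0.3, -1.1]
finger_gap: 15.7
gripper_force: 48.8
```

Run:
```python
from h import *
go(458,-362,235,1.4)
```

```text
t=20.1 tcp [569.7 178.3 239.2] yaw 1.5 q6 1.72 gap 15.7 -> twist 0.02 shift [-21.5   -5.     0.11]
```

Emit:
send_rows(
  moves="-0.6 -0.83 0 0;-0.6 -0.83 0 0;-0.6 -0.83 0 0;-0.6 -0.83 0 0;-0.6 -0.83 0 0;-0.6 -0.83 0 0;-0.95 0 0 0;-0.95 0 0 0;-0.95 0 0 0;-0.95 0 0 0;-0.95 0 0 0;-0.95 0 0 0",
)

```text
time: 21.1
tcp_pos: [448.6, -58.7, 234.2]
tcp_rot: [-0.001, 0.698, 0.716, -0.0]
force: [1.2, -0.3, -1.8]
finger_gap: 15.9
gripper_force: 49.0
```

Emit:
send_rows(
  moves="-0.95 0 0 0;-0.95 0 0 0;-0.95 0 0 0;-0.95 0 0 0;-0.95 0 0 0;-0.95 0 0 0;-0.95 0 0 0;-0.95 0 0 0;-0.95 0 0 0;-0.95 0 0 0;-0.95 0 0 0;-0.95 0 0 0",
)

```text
time: 22.1
tcp_pos: [456.3, -343.4, 233.9]
tcp_rot: [-0.001, 0.698, 0.716, 0.0]
force: [-0.5, -0.1, -0.8]
finger_gap: 16.3
gripper_force: 49.0
```

Emit:
send_rows(
  moves="-0.8 0 0 0;0 0 0 0;0 0 0 0",
)

```text
time: 22.35
tcp_pos: [456.8, -363.0, 233.7]
tcp_rot: [-0.001, 0.698, 0.716, 0.0]
force: [0.4, 0.0, -0.2]
finger_gap: 16.2
gripper_force: 49.0
```

Run:
```python
from h import *
go(458,-362,46,1.4)
w=cam('wrist');save('wr8.png',w['color'])
```

```text
t=22.4 tcp [ 456.8 -363.   233.7] yaw 1.4 q6 0.75 gap 16.2 -> twist 0.00 shift [0.03 0.06 7.51]
```

View pics/wr8.png

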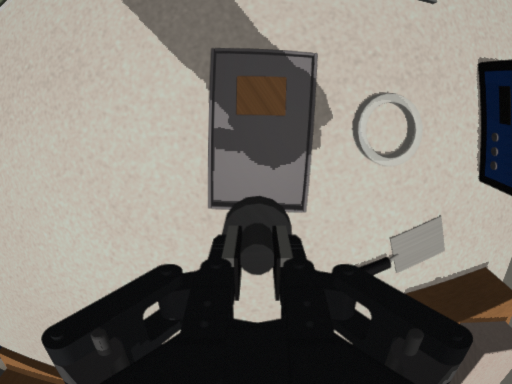

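The carton stands upright in the tray at (262,95), and the gauge is still held. Lowering it.

Emit:
send_rows(
  moves="0 0 0.8 0;0 0 0.9 0;0 0 0.9 0;0 0 0.9 0;0 0 0.9 0;0 0 0.9 0;0 0 0.9 0;0 0 0.7 0;0 0 0.4 0;0 0 0.1 0;0 0 0 0;0 0 0 0",
)

```text
time: 23.4
tcp_pos: [458.0, -362.8, 51.1]
tcp_rot: [0.001, 0.698, 0.717, 0.0]
force: [-0.2, 0.3, -1.3]
finger_gap: 15.6
gripper_force: 49.0
```

Run:
```python
from h import *
go(458,-362,44,1.4);print(arm.get_obs()['force'])
```

```text
t=23.4 tcp [ 458.  -362.8   51.1] yaw 1.5 q6 0.75 gap 15.6 -> twist 0.03 shift [ 0.03 -0.    0.29]
[-0.17328133  0.34967539 -1.26218856]
```

Emit:
send_rows(
  moves="0 0 0.1 0;0 0 0.1 0;0 0 0.05 0;0 0 0 0",
)

```text
time: 23.73
tcp_pos: [457.4, -362.7, 44.1]
tcp_rot: [0.0, 0.698, 0.716, -0.0]
force: [0.1, 0.5, -1.1]
finger_gap: 16.0
gripper_force: 49.0
```

Emit:
send_rows(
  moves="0 0 0 0;0 0 0 0;0 0 0 0;0 0 0 0;0 0 0 0",
  claw=0.5,
)

```text
time: 24.15
tcp_pos: [457.5, -362.7, 44.1]
tcp_rot: [0.0, 0.698, 0.716, -0.0]
force: [-0.0, -0.3, 0.3]
finger_gap: 42.5
gripper_force: 0.0
```

Emit:
send_rows(
  moves="0 0 -0.4 0;0 0 -0.7 0;0 0 -1 0;0 0 -1 0;0 0 -1 0;0 0 -1 0;0 0 -1 0;0 0 -1 0;0 0 -0.7 0;0 0 0 0",
)

```text
time: 24.98
tcp_pos: [459.1, -364.2, 244.3]
tcp_rot: [0.004, 0.698, 0.716, -0.0]
force: [0.9, -1.1, 0.6]
finger_gap: 42.6
gripper_force: 0.0
```

Run:
```python
from h import *
go(471,-40,235,1.4)
t=cam('top');a=cam('scene');np.save('ct3.npy',t,allow_pickle=True);np.save('cs3.npy',a,allow_pickle=True)
A=cv2.resize(t['color'][190:250,170:420],(800,192),interpolation=2);B=cv2.resize(a['color'][100:260,150:400],(800,400),interpolation=2)
cv2.imwrite('pics/mix9.png',cv2.cvtColor(np.vstack([A,B[:,:800]]),cv2.COLOR_RGB2BGR))
```

```text
t=25.0 tcp [ 459.1 -364.2  244.3] yaw 1.5 q6 0.75 gap 42.6 -> twist 0.02 shift [12.96  0.79  0.3 ]
```

View pics/mix9.png

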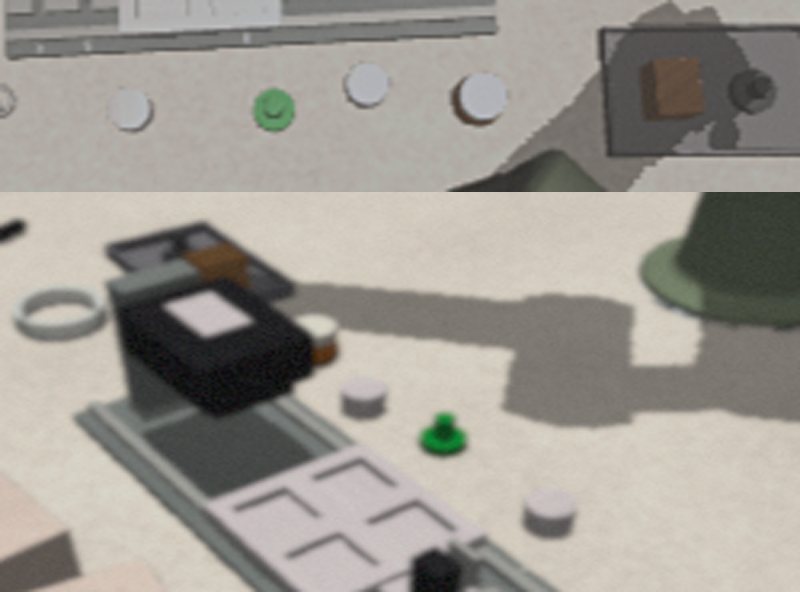

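The gauge (750,90 in the upper part) stands in the tray beside the carton. Only two tins are present, at (131,108) and (367,85), and both are unmoved. Going to tin B first.

Emit:
send_rows(
  moves="0.97 0.04 0 0;0.97 0.04 0 0;0.97 0.04 0 0;0.97 0.04 0 0;0.97 0.04 0 0;0.97 0.04 0 0;0.97 0.04 0 0;0.97 0.04 0.3 0;0.97 0.04 0.3 0;0.97 0.04 0.4 0;0.97 0.04 0.4 0;0.97 0.04 0.4 0",
  claw=0.3,
)

```text
time: 26.08
tcp_pos: [460.5, -69.9, 192.4]
tcp_rot: [-0.001, 0.698, 0.716, -0.001]
force: [-0.1, 0.0, 0.5]
finger_gap: 59.8
gripper_force: 0.0
```

Emit:
send_rows(
  moves="0.9 0 0 0;0 0 0 0;0 0 0 0",
)

```text
time: 26.33
tcp_pos: [460.1, -47.8, 192.8]
tcp_rot: [-0.001, 0.697, 0.717, -0.001]
force: [-0.2, -0.4, -0.4]
finger_gap: 59.8
gripper_force: 0.0
```

```bash
cat > tin.py <<'E'
from h import *
import sys
def tin(w,x,y,fish=True):
    # top-face disc near expected place: brightness/low-saturation vs cream bench; Hough on crop
    p=proj(w,[x,y,30],fish);e=proj(w,[x+20,y,30],fish);r=np.hypot(*(e-p))
    g=cv2.medianBlur(cv2.cvtColor(w['color'],cv2.COLOR_RGB2GRAY),3)
    H=int(r*2.2);u0,v0=int(p[0])-H,int(p[1])-H;u0=max(u0,0);v0=max(v0,0)
    s=cv2.resize(g[v0:v0+2*H,u0:u0+2*H],None,fx=4,fy=4,interpolation=cv2.INTER_CUBIC)
    c=cv2.HoughCircles(s,cv2.HOUGH_GRADIENT,1,20,param1=60,param2=12,minRadius=int(3.4*r),maxRadius=int(4.6*r))
    print('expected',p.round(1),'r',r.round(1))
    for q in ([] if c is None else c[0][:4]):
        u,v=u0+q[0]/4,v0+q[1]/4; print('circle',round(u,1),round(v,1),'r',round(q[2]/4,1),onz(w,u,v,30,fish).round(1))
E
python3 - <<'E'
from tin import *
go(471,-10,33,1.4)
w=cam('wrist');np.save('cw9.npy',w,allow_pickle=True);tin(w,471,-10)
E
```

```text
t=26.3 tcp [460.1 -47.8 192.8] yaw 1.6 q6 1.28 gap 59.8 -> twist 0.05 shift [1.5  0.49 6.39]
expected [269.  137.2] r 20.6
circle 272.9 136.6 r 18.6 [474.7  -9.3  30. ]
```

Run:
```python
from h import *
w=np.load('cw9.npy',allow_pickle=True).item()
h=cv2.cvtColor(w['color'],cv2.COLOR_RGB2HSV)
c=h[100:175,230:310]
for v in (-14,0,14): print(137+v,h[137+v,238:304:3,1].tolist(),h[137+v,238:304:3,2].tolist())
print('col',h[100:176:3,271,1].tolist(),h[100:176:3,271,2].tolist())
```

```text
123 [30, 30, 30, 29, 28, 31, 29, 19, 17, 18, 16, 16, 16, 15, 16, 15, 27, 30, 31, 29, 28, 27] [137, 138, 135, 134, 136, 142, 132, 107, 138, 144, 142, 142, 142, 140, 143, 138, 124, 135, 133, 134, 135, 134]
137 [29, 29, 29, 29, 28, 18, 16, 16, 16, 16, 16, 18, 16, 17, 17, 17, 15, 17, 24, 31, 30, 29] [142, 140, 139, 142, 136, 140, 143, 141, 141, 143, 144, 144, 144, 147, 149, 149, 149, 150, 128, 142, 136, 133]
151 [30, 31, 29, 29, 30, 29, 25, 16, 16, 17, 16, 17, 17, 17, 16, 19, 18, 29, 30, 28, 29, 30] [146, 140, 140, 142, 145, 140, 122, 142, 145, 148, 147, 148, 148, 150, 148, 150, 142, 140, 137, 135, 140, 138]
col [30, 29, 29, 31, 31, 29, 19, 16, 16, 16, 17, 17, 16, 16, 16, 16, 16, 17, 17, 17, 29, 29, 28, 30, 28, 25] [134, 139, 139, 140, 139, 131, 110, 140, 143, 142, 147, 147, 144, 144, 146, 144, 147, 148, 147, 136, 131, 132, 136, 135, 135, 161]
```

```bash
cat > tin.py <<'E'
from h import *
def tin(w,x,y,z=30,fish=True):
    p=proj(w,[x,y,z],fish);r=np.hypot(*(proj(w,[x+20,y,z],fish)-p))
    h=cv2.cvtColor(cv2.medianBlur(w['color'],3),cv2.COLOR_RGB2HSV)
    m=((h[...,1]<23)&(h[...,2]>125)).astype(np.uint8)
    n,l,s,ce=cv2.connectedComponentsWithStats(m)
    for i in range(1,n):
        if .5<s[i][4]/(3.14*r*r)<1.5 and np.hypot(*(ce[i]-p))<5*r:
            C=cv2.convexHull(np.argwhere(l==i)[:,::-1].astype(np.int32));(u,v),_=cv2.minEnclosingCircle(C)[:2]
            print('blob',ce[i].round(1),s[i].tolist(),'r',r.round(1),'->',onz(w,*ce[i],z,fish).round(1))
E
python3 - <<'E'
from tin import *
w=np.load('cw9.npy',allow_pickle=True).item();tin(w,471,-10)
E
```

```text
blob [271.6 138.1] [251, 119, 41, 39, 1216] r 20.6 -> [473.5 -10.7  30. ]
```

Emit:
send_rows(
  moves="0.74 0.25 0 0;0.74 0.25 0 0;0 0 0.8 0;0 0 0.9 0;0 0 0.9 0;0 0 0.9 0;0 0 0.9 0;0 0 0.9 0;0 0 0.6 0;0 0 0.35 0;0 0 0 0;0 0 0 0",
)

```text
time: 27.38
tcp_pos: [472.7, -12.2, 37.7]
tcp_rot: [-0.0, 0.698, 0.716, -0.0]
force: [0.3, 0.8, -0.4]
finger_gap: 60.0
gripper_force: 0.0
```

Run:
```python
from h import *
go(473,-10.7,34,1.4)
```

```text
t=27.4 tcp [472.7 -12.2  37.7] yaw 1.4 q6 1.36 gap 60.0 -> twist 0.01 shift [0.06 0.01 0.15]
```

Emit:
send_rows(
  moves="0.05 0 0.17 0;0 0 0 0",
)

```text
time: 27.55
tcp_pos: [473.4, -10.5, 34.0]
tcp_rot: [0.001, 0.698, 0.716, 0.0]
force: [0.1, -0.3, 0.2]
finger_gap: 60.4
gripper_force: 0.0
```

Emit:
send_rows(
  moves="0 0 0 0;0 0 0 0;0 0 0 0;0 0 0 0;0 0 0 0;0 0 0 0;0 0 0 0;0 0 0 0",
  claw=1,
  squeeze=45,
)

```text
time: 28.22
tcp_pos: [473.1, -10.4, 34.4]
tcp_rot: [0.001, 0.698, 0.716, 0.0]
force: [-1.1, -0.1, 5.2]
finger_gap: 37.9
gripper_force: 44.5
```

Emit:
send_rows(
  moves="0 0 -0.3 0;0 0 -0.6 0;0 0 -0.8 0;0 0 -0.8 0;0 0 -0.8 0;0 0 -0.8 0;0 0 -0.5 0;0 0 0 0",
)

```text
time: 28.88
tcp_pos: [474.6, -10.6, 151.7]
tcp_rot: [0.002, 0.698, 0.716, 0.002]
force: [0.2, 0.6, -0.5]
finger_gap: 37.9
gripper_force: 45.3
```

Run:
```python
from h import *
go(565.6,107,140,1.4);go(565.5,177,140,1.4)
```

```text
t=28.9 tcp [474.6 -10.6 151.7] yaw 1.5 q6 1.37 gap 37.9 -> twist 0.02 shift [4.61 3.75 0.48]
t=28.9 tcp [474.6 -10.6 151.7] yaw 1.5 q6 1.37 gap 37.9 -> twist 0.02 shift [7.41 3.81 0.48]
```

Emit:
send_rows(
  moves="0.92 0 0 0;0.92 0 0 0;0.92 0 0 0;0.92 0 0 0;0.92 0 0 0;0 0.94 0 0;0 0.94 0 0;0 0.95 0 0;0 0.95 0 0;0 0 0 0;0 0 0 0",
)

```text
time: 29.8
tcp_pos: [564.4, 107.0, 147.4]
tcp_rot: [-0.0, 0.698, 0.716, -0.0]
force: [0.7, 0.6, -0.0]
finger_gap: 38.0
gripper_force: 45.5
```

Run:
```python
from h import *
go(566.5,106.7,62,1.4)
w=cam('wrist');np.save('cw10.npy',w,allow_pickle=True);k=.64
h=cv2.cvtColor(w['color'],cv2.COLOR_RGB2GRAY)
for X in ([566.5,106.7,30],[542.5,130.7,36],[590.5,130.7,36],[542.5,82.7,36]): print(X,proj(w,X,True).round(1))
p=proj(w,[566.5,130.7,36],True);v=int(p[1])
print(v,h[v-12:v+20,int(p[0])].tolist(), 'u',h[v+8,int(p[0])-50:int(p[0])+50:2].tolist(),int(p[0])-50)
```

```text
t=29.8 tcp [564.4 107.  147.4] yaw 1.5 q6 1.60 gap 38.0 -> twist 0.02 shift [-0.02  0.09  3.42]
[566.5, 106.7, 30] [258.6 188.2]
[542.5, 130.7, 36] [229.8 161.1]
[590.5, 130.7, 36] [289.2 162.7]
[542.5, 82.7, 36] [229.8 216.4]
161 [122, 123, 124, 123, 123, 122, 120, 119, 120, 121, 123, 125, 125, 124, 124, 124, 123, 124, 123, 123, 123, 123, 123, 123, 123, 123, 122, 122, 122, 122, 122, 122] u [64, 81, 115, 115, 115, 116, 117, 118, 119, 115, 87, 115, 116, 116, 118, 120, 120, 119, 117, 118, 119, 119, 119, 122, 123, 123, 120, 119, 120, 123, 123, 120, 124, 124, 125, 126, 125, 121, 120, 90, 126, 122, 125, 124, 123, 124, 124, 126, 126, 125] 209
```

Emit:
send_rows(
  moves="0 0.07 0.5 0;0 0 0.7 0;0 0 0.7 0;0 0 0.6 0;0 0 0.4 0;0 0 0.2 0;0 0 0.1 0;0 0 0 0;0 0 0 0",
)

```text
time: 30.6
tcp_pos: [566.2, 107.2, 69.1]
tcp_rot: [0.0, 0.698, 0.716, 0.0]
force: [0.2, 0.4, -0.4]
finger_gap: 37.9
gripper_force: 45.5
```

Run:
```python
from h import *
go(566,106.7,61,1.4);print(arm.get_obs()['force'].round(1))
```

```text
t=30.6 tcp [566.2 107.2  69.1] yaw 1.5 q6 1.60 gap 37.9 -> twist 0.02 shift [-0.02 -0.01  0.32]
[ 0.2  0.4 -0.4]
```

Emit:
send_rows(
  moves="0 0 0.15 0;0 0 0.1 0;0 0 0.05 0;0 0 0 0",
)

```text
time: 30.93
tcp_pos: [565.7, 107.1, 60.7]
tcp_rot: [-0.0, 0.698, 0.716, -0.0]
force: [0.1, 0.8, -0.4]
finger_gap: 37.8
gripper_force: 45.5
```

Run:
```python
from h import *
go(566,106.7,61,1.4);print(arm.get_obs()['force'].round(1))
```

```text
t=30.9 tcp [565.7 107.1  60.7] yaw 1.5 q6 1.60 gap 37.8 -> twist 0.02 shift [-0.02  0.01 -0.01]
[ 0.1  0.8 -0.4]
```

Emit:
send_rows(
  moves="0 0 0 0;0 0 0 0;0 0 0 0;0 0 0 0;0 0 0 0",
  claw=0.35,
)

```text
time: 31.35
tcp_pos: [566.0, 107.2, 61.1]
tcp_rot: [0.0, 0.698, 0.716, 0.0]
force: [-0.3, 0.5, -0.2]
finger_gap: 55.1
gripper_force: 0.0
```

Emit:
send_rows(
  moves="0 0 -0.4 0;0 0 -0.7 0;0 0 -0.8 0;0 0 -0.9 0;0 0 -0.9 0;0 0 -0.9 0;0 0 -0.8 0;0.4 -0.7 0 0;0.5 -0.95 0 0;0.5 -0.95 0 0;0.5 -0.95 0 0;0.5 -0.95 0 0",
  claw=0.3,
)

```text
time: 32.35
tcp_pos: [450.7, 164.5, 196.8]
tcp_rot: [0.0, 0.698, 0.716, 0.0]
force: [-0.0, 0.1, 1.4]
finger_gap: 59.4
gripper_force: 0.0
```

Emit:
send_rows(
  moves="0 0 0 0;0 0 0 0",
)

```text
time: 32.52
tcp_pos: [451.0, 164.7, 196.9]
tcp_rot: [0.0, 0.697, 0.717, 0.0]
force: [0.5, 0.3, -0.2]
finger_gap: 59.8
gripper_force: 0.0
```

Run:
```python
from tin import *
w=cam('wrist');np.save('cw11.npy',w,allow_pickle=True);tin(w,454,206.5)
go(454,206.5,34,1.4)
print('tin in pocket view px',proj(w,[566,107,56],True))
t=cam('top');tin(t,454,206.5,30,False);tin(t,566,107,56,False)
np.save('ct4.npy',t,allow_pickle=True)
```

```text
t=32.6 tcp [452.3 164.4 197. ] yaw 1.6 q6 1.74 gap 60.0 -> twist 0.03 shift [1.68 0.1  6.52]
tin in pocket view px [365.25224049 237.63394203]
```

Run:
```python
from h import *
w=np.load('cw11.npy',allow_pickle=True).item()
h=cv2.cvtColor(cv2.medianBlur(w['color'],3),cv2.COLOR_RGB2HSV)
p=proj(w,[454,206.5,30],True).astype(int);print(p)
print('S',h[p[1],p[0]-40:p[0]+41:4,1].tolist(),'V',h[p[1],p[0]-40:p[0]+41:4,2].tolist())
print('S',h[p[1]-40:p[1]+41:4,p[0],1].tolist(),'V',h[p[1]-40:p[1]+41:4,p[0],2].tolist())
for sh in (23,):
    m=((h[...,1]<23)&(h[...,2]>50)).astype(np.uint8);n,l,s,ce=cv2.connectedComponentsWithStats(m)
    for i in range(1,n):
        if 600<s[i][4]<2500: print(ce[i].round(1),s[i].tolist(),onz(w,*ce[i],30,True).round(1))
```

```text
[260 132]
S [31, 32, 30, 31, 31, 30, 23, 18, 16, 18, 18, 18, 17, 17, 17, 17, 28, 30, 30, 30, 30] V [108, 105, 110, 107, 108, 109, 101, 113, 113, 114, 115, 116, 117, 118, 119, 120, 109, 111, 111, 110, 111]
S [30, 30, 30, 30, 30, 16, 16, 16, 17, 15, 18, 16, 17, 19, 18, 30, 30, 31, 28, 29, 30] V [109, 111, 111, 109, 110, 109, 113, 113, 118, 116, 115, 115, 118, 119, 112, 110, 110, 107, 110, 113, 127]
[280.3   9.7] [259, 0, 49, 26, 617] [469.8 330.3  30. ]
[263.5 129.8] [243, 110, 41, 40, 1211] [457.1 209.1  30. ]
[149.8 203.9] [120, 183, 57, 52, 671] [336.9 128.3  30. ]
[ 52.6 269.2] [2, 202, 90, 116, 2317] [170.7  23.   30. ]
```

Emit:
send_rows(
  moves="0.87 0.1 0 0;0.87 0.1 0 0;0 0 0.8 0;0 0 0.9 0;0 0 0.9 0;0 0 0.9 0;0 0 0.9 0;0 0 0.9 0;0 0 0.6 0;0 0 0.5 0;0 0 0 0;0 0 0 0",
)

```text
time: 33.62
tcp_pos: [456.2, 207.2, 35.5]
tcp_rot: [-0.0, 0.698, 0.716, -0.001]
force: [0.1, 0.5, 0.1]
finger_gap: 59.9
gripper_force: 0.0
```

Run:
```python
from h import *
go(456.5,208.3,34,1.4)
```

```text
t=33.6 tcp [456.2 207.2  35.5] yaw 1.4 q6 1.82 gap 59.9 -> twist 0.01 shift [0.04 0.01 0.06]
```

Emit:
send_rows(
  moves="0.05 0 0.06 0;0 0 0 0",
)

```text
time: 33.78
tcp_pos: [456.8, 209.2, 35.2]
tcp_rot: [0.0, 0.698, 0.716, 0.001]
force: [0.2, 0.3, -0.3]
finger_gap: 60.1
gripper_force: 0.0
```

Emit:
send_rows(
  moves="0 0 0 0;0 0 0 0;0 0 0 0;0 0 0 0;0 0 0 0;0 0 0 0;0 0 0 0;0 0 0 0",
  claw=1,
  squeeze=45,
)

```text
time: 34.45
tcp_pos: [456.3, 209.2, 35.6]
tcp_rot: [0.001, 0.698, 0.716, 0.001]
force: [-1.0, -0.1, 4.7]
finger_gap: 38.0
gripper_force: 44.5
```

Emit:
send_rows(
  moves="0 0 -0.3 0;0 0 -0.6 0;0 0 -0.8 0;0 0 -0.8 0;0 0 -0.8 0;0 0 -0.8 0;0 0 -0.5 0;0 0 0 0",
)

```text
time: 35.12
tcp_pos: [457.5, 209.6, 152.8]
tcp_rot: [0.001, 0.698, 0.716, 0.002]
force: [0.6, 0.1, -1.0]
finger_gap: 38.0
gripper_force: 45.2
```

Run:
```python
from h import *
go(635.3,178.2,145,1.4)
```

```text
t=35.1 tcp [457.5 209.6 152.8] yaw 1.5 q6 1.83 gap 38.0 -> twist 0.02 shift [-1.43  7.08  0.35]
```

Emit:
send_rows(
  moves="-0.18 0.88 0 0;-0.18 0.89 0 0;-0.18 0.89 0 0;-0.18 0.89 0 0;-0.18 0.89 0 0;-0.18 0.89 0 0;-0.18 0.89 0 0;-0.17 0.86 0 0;0 0 0 0;0 0 0 0",
)

```text
time: 35.95
tcp_pos: [633.6, 177.5, 148.2]
tcp_rot: [-0.001, 0.698, 0.716, -0.001]
force: [-0.4, -0.3, -0.3]
finger_gap: 38.3
gripper_force: 45.4
```

Run:
```python
from h import *
go(635.3,178.2,62.5,1.4)
w=cam('wrist');np.save('cw12.npy',w,allow_pickle=True)
h=cv2.cvtColor(w['color'],cv2.COLOR_RGB2GRAY)
a=proj(w,[611.3,190,36],True);b=proj(w,[659.3,190,36],True);print(a.round(1),b.round(1))
v=int(a[1]);print(int(a[0])-10,h[v,int(a[0])-10:int(a[0])+11].tolist(),int(b[0])-10,h[v,int(b[0])-10:int(b[0])+11].tolist())
c=proj(w,[634,202.2,36],True);print(c.round(1),int(c[1])-12,h[int(c[1])-12:int(c[1])+12,int(c[0])].tolist())
save('wr12.png',w['color'])
```

```text
t=36.0 tcp [633.6 177.5 148.2] yaw 1.5 q6 1.71 gap 38.3 -> twist 0.01 shift [0.03 0.07 3.43]
[229.4 174.2] [287.9 175.8]
219 [131, 131, 128, 126, 127, 130, 131, 133, 133, 109, 112, 128, 134, 134, 134, 132, 131, 131, 132, 133, 133] 277 [133, 136, 137, 137, 137, 138, 138, 137, 123, 101, 132, 140, 139, 139, 141, 140, 143, 141, 141, 141, 140]
[257.5 160.3] 148 [135, 136, 135, 136, 137, 137, 137, 137, 137, 134, 132, 133, 135, 136, 136, 136, 136, 136, 136, 136, 136, 135, 135, 135]
```

Emit:
send_rows(
  moves="0.05 0.03 0.5 0;0 0 0.7 0;0 0 0.7 0;0 0 0.6 0;0 0 0.4 0;0 0 0.3 0;0 0 0.15 0;0 0 0 0;0 0 0 0",
)

```text
time: 36.75
tcp_pos: [634.5, 179.4, 66.2]
tcp_rot: [0.0, 0.698, 0.716, 0.0]
force: [0.9, -0.1, -0.2]
finger_gap: 37.8
gripper_force: 45.4
```

Run:
```python
from h import *
go(634.3,178.8,62,1.4);print(arm.get_obs()['force'].round(1))
```

```text
t=36.8 tcp [634.5 179.4  66.2] yaw 1.5 q6 1.71 gap 37.8 -> twist 0.02 shift [-0.02 -0.01  0.17]
[ 0.9 -0.1 -0.2]
```

Emit:
send_rows(
  moves="0 0 0.1 0;0 0 0.07 0;0 0 0 0",
)

```text
time: 37.0
tcp_pos: [634.5, 179.2, 61.7]
tcp_rot: [0.0, 0.698, 0.716, 0.0]
force: [0.2, -0.7, -0.1]
finger_gap: 37.9
gripper_force: 45.4
```

Emit:
send_rows(
  moves="0 0 0 0;0 0 0 0;0 0 0 0;0 0 0 0;0 0 0 0",
  claw=0.35,
)

```text
time: 37.42
tcp_pos: [634.3, 179.2, 61.6]
tcp_rot: [0.0, 0.698, 0.716, 0.0]
force: [-0.9, 0.3, 0.2]
finger_gap: 55.3
gripper_force: 0.0
```

Emit:
send_rows(
  moves="0 0 -0.4 0;0 0 -0.8 0;0 0 -0.9 0;0 0 -0.9 0;0 0 -0.9 0;0 0 -0.9 0;0 0 -0.9 0;0 0 -0.9 0;0 -0.7 0 0;0 -0.7 0 0;0 0 0 0;0 0 0 0",
)

```text
time: 38.42
tcp_pos: [598.9, 178.4, 227.6]
tcp_rot: [0.0, 0.698, 0.716, 0.0]
force: [0.7, 0.4, -0.1]
finger_gap: 55.6
gripper_force: 0.0
```

Run:
```python
from h import *
go(600,165,240,1.4)
w=cam('wrist');np.save('cw13.npy',w,allow_pickle=True);save('wr13.png',cv2.resize(w['color'],(800,600),interpolation=2))
```

```text
t=38.4 tcp [598.9 178.4 227.6] yaw 1.5 q6 1.72 gap 55.6 -> twist 0.03 shift [-0.54  0.03 -0.5 ]
```

View pics/wr13.png

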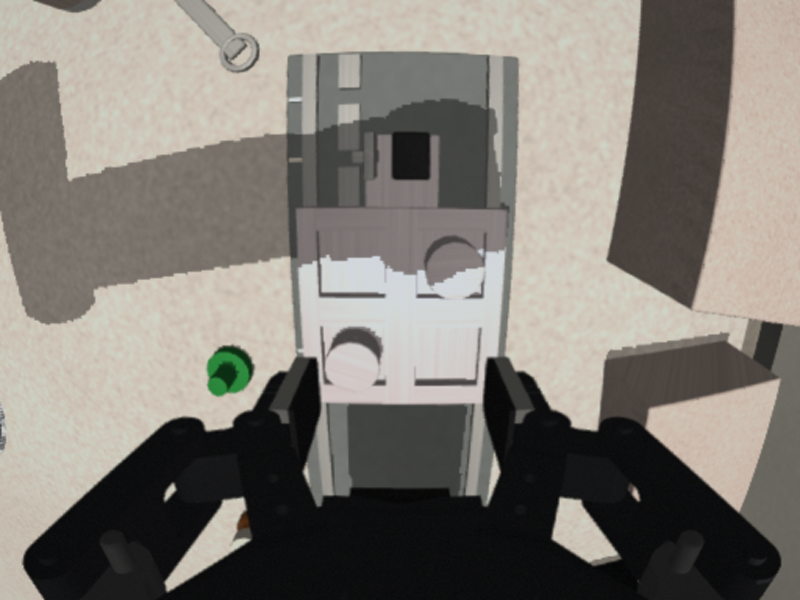

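Both tins lie flat in separate pockets, at (352,365) and (454,267), and the shuttle is still latched. Moving over the grip to push it back.

Emit:
send_rows(
  moves="0.72 0 0 0;0.72 0 0 0;0.72 0 0 0;0.73 0.02 0 0;0 0 0.8 0;0 0 0.9 0;0 0 0.9 0;0 0 0.9 0;0 0 0.9 0;0 0 0.7 0;0 0 0 0;0 0 0 0",
  claw=0.1,
)

```text
time: 39.47
tcp_pos: [597.7, 250.3, 98.0]
tcp_rot: [-0.001, 0.698, 0.716, -0.001]
force: [0.3, -0.2, 0.7]
finger_gap: 76.8
gripper_force: 0.0
```

Run:
```python
from h import *
w=np.load('cw13.npy',allow_pickle=True).item();k=.64
for p in ((391,133),(430,133),(391,180),(430,180)): print(onz(w,p[0]*k,p[1]*k,85,True).round(1))
print('tin tops',onz(w,353*k,365*k,56,True).round(1),onz(w,454*k,270*k,56,True).round(1))
go(597,250.7,73,1.4)
```

```text
[591.6 264.9  85. ]
[613.6 265.6  85. ]
[592.3 237.9  85. ]
[614.5 238.6  85. ]
tin tops [567.8 108.9  56. ] [634.4 179.3  56. ]
t=39.5 tcp [597.7 250.3  98. ] yaw 1.5 q6 1.83 gap 76.8 -> twist 0.02 shift [ 0.02 -0.03  1.  ]
```

Emit:
send_rows(
  moves="0 0 0.5 0;0 0 0.3 0;0 0 0.2 0;0 0 0 0;0 0 0 0",
)

```text
time: 39.88
tcp_pos: [597.7, 250.5, 73.9]
tcp_rot: [-0.0, 0.698, 0.716, -0.0]
force: [-0.1, -0.8, 0.4]
finger_gap: 76.7
gripper_force: 0.0
```

Emit:
send_rows(
  moves="0 0 0 0;0 0 0 0;0 0 0 0;0 0 0 0;0 0 0 0;0 0 0 0;0 0 0 0;0 0 0 0",
  claw=1,
  squeeze=30,
)

```text
time: 40.55
tcp_pos: [598.9, 250.7, 74.8]
tcp_rot: [0.001, 0.698, 0.716, 0.001]
force: [2.4, 0.3, 4.9]
finger_gap: 28.5
gripper_force: 35.1
```

Run:
```python
from h import *
go(601.5,101,74,1.4)
```

```text
t=40.5 tcp [598.9 250.7  74.8] yaw 1.5 q6 1.83 gap 28.5 -> twist 0.01 shift [-5.99 -0.04  0.03]
```

Emit:
send_rows(
  moves="-0.2 0 0 0;-0.4 0 0 0;-0.6 0 0 0;-0.6 0 0 0;-0.6 0 0 0;-0.6 0 0 0;-0.6 0 0 0;-0.6 0 0 0;-0.6 0 0 0;-0.6 0 0 0;-0.4 0 0 0;-0.2 0 0 0",
)

```text
time: 41.55
tcp_pos: [601.7, 99.2, 74.8]
tcp_rot: [0.0, 0.698, 0.716, 0.0]
force: [-0.5, 1.9, 7.9]
finger_gap: 28.3
gripper_force: 33.9
```

Emit:
send_rows(
  moves="-0.02 0 0 0;0 0 0 0;0 0 0 0;0 0 0 0",
)

```text
time: 41.88
tcp_pos: [601.8, 99.1, 74.8]
tcp_rot: [0.001, 0.698, 0.716, -0.0]
force: [-0.6, -1.3, 8.5]
finger_gap: 28.6
gripper_force: 33.9
```

Emit:
send_rows(
  moves="0 0 0 0;0 0 0 0;0 0 0 0;0 0 0 0;0 0 0 0;0 0 0 0",
  claw=0.25,
)

```text
time: 42.38
tcp_pos: [601.8, 100.1, 73.8]
tcp_rot: [-0.0, 0.698, 0.716, 0.0]
force: [0.3, 0.4, -0.3]
finger_gap: 64.0
gripper_force: 0.0
```

Run:
```python
from h import *
go(601.5,101,74,1.4)
w=cam('wrist');np.save('cw14.npy',w,allow_pickle=True);h=cv2.cvtColor(w['color'],cv2.COLOR_RGB2GRAY)
w4=cv2.cvtColor(cv2.imread('pics/wr4.png'),cv2.COLOR_BGR2GRAY)
for r in (215,225,235): print(r,h[r,190:300:3].tolist(),'\n ref',w4[r,190:300:3].tolist())
```

```text
t=42.4 tcp [601.8 100.1  73.8] yaw 1.5 q6 1.59 gap 64.0 -> twist 0.03 shift [ 0.03 -0.01 -0.01]
215 [139, 122, 97, 84, 114, 114, 115, 108, 73, 75, 74, 73, 92, 146, 144, 149, 149, 144, 22, 11, 12, 9, 10, 10, 9, 14, 13, 11, 13, 11, 12, 49, 152, 152, 152, 119, 83] 
 ref [83, 83, 83, 84, 100, 117, 117, 117, 77, 74, 75, 72, 73, 89, 149, 144, 149, 150, 123, 12, 12, 10, 12, 13, 12, 13, 12, 13, 12, 12, 9, 11, 30, 152, 152, 153, 103]
225 [200, 205, 206, 203, 146, 117, 90, 74, 76, 75, 73, 73, 72, 145, 143, 148, 148, 105, 13, 11, 11, 11, 12, 12, 13, 13, 10, 12, 11, 12, 12, 12, 92, 150, 150, 92, 82] 
 ref [128, 131, 206, 125, 128, 127, 123, 74, 76, 75, 73, 73, 77, 79, 147, 142, 149, 147, 71, 10, 13, 12, 11, 13, 12, 11, 12, 12, 11, 14, 10, 10, 13, 58, 152, 149, 88]
235 [17, 29, 204, 200, 205, 91, 74, 75, 74, 73, 73, 73, 108, 148, 143, 147, 147, 38, 12, 14, 11, 10, 9, 11, 12, 13, 10, 13, 14, 12, 9, 9, 14, 142, 148, 142, 141] 
 ref [202, 199, 207, 204, 205, 175, 74, 76, 75, 73, 73, 74, 75, 144, 147, 141, 148, 144, 19, 13, 12, 12, 13, 12, 11, 11, 12, 11, 12, 13, 12, 10, 12, 14, 96, 149, 140]
```

The tab-to-bar gap matches the original latched picture, so the latch is out. Retreating for a final check.

Emit:
send_rows(
  moves="0 0 -0.5 0;0 0 -0.8 0;0 0 -0.9 0;0 0 -0.9 0;0 0 -0.9 0;0 0 -0.9 0;0 0 -0.9 0;0 0 -0.9 0;0.8 0 0 0;0.9 0 0 0;0.9 0 0 0;0.9 0 0 0",
)

```text
time: 43.43
tcp_pos: [599.5, 188.3, 241.8]
tcp_rot: [0.0, 0.698, 0.716, 0.0]
force: [-0.0, 0.4, 0.8]
finger_gap: 64.3
gripper_force: 0.0
```

Emit:
send_rows(
  moves="0.9 0 0 0;0.9 0 0 0;0.9 0 0 0;0.9 0 0 0;0.9 0 0 0;0 0 0 0;0 0 0 0",
)

```text
time: 44.02
tcp_pos: [596.2, 301.1, 241.1]
tcp_rot: [0.0, 0.697, 0.717, -0.0]
force: [-0.4, -0.2, 0.1]
finger_gap: 64.0
gripper_force: 0.0
```

Run:
```python
from h import *
t=cam('top');a=cam('scene');w=cam('wrist')
A=cv2.resize(t['color'][130:250,160:440],(560,240),interpolation=2)
B=cv2.resize(a['color'][90:290,120:370],(450,360),interpolation=2);C=w['color'][180:384,60:410][:,:350]
im=np.zeros((600,800,3),np.uint8);im[:240,:560]=A;im[240:,:450]=B;im[240:444,450:]=C
save('fin.png',im)
```

```text
(no output)
```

View pics/fin.png

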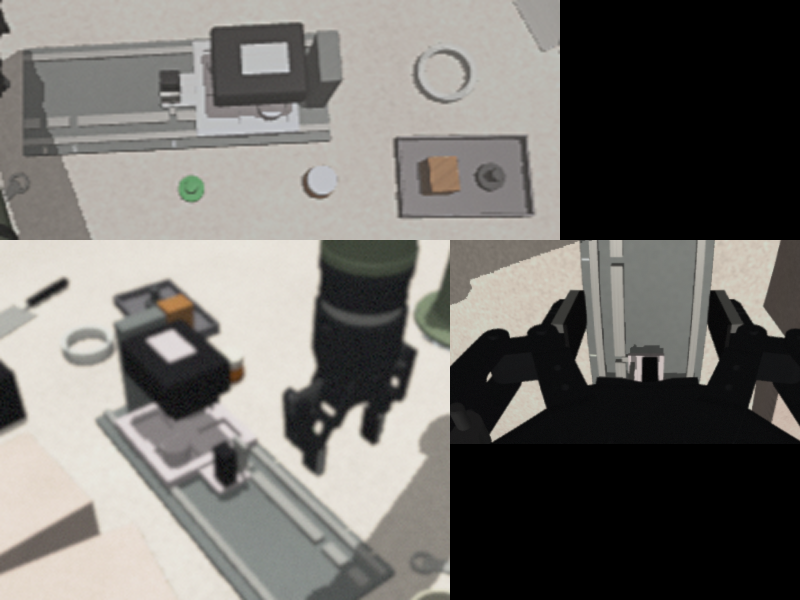

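The final picture shows the shuttle back under the head with the tins in it, at (172,445) and (272,110). The carton (440,173) and gauge (490,177) stand in the tray, and the green piece and jar haven't moved. Handing in.

```bash
python3 -c "
from plant import arm
print(arm.sign_off())"
```

```text
the job is handed in; nothing more can be done
None
```

The job is done and handed in: the carton and setting gauge stand in the grey tray, both tins present lie flat in their own pockets, and the loaded shuttle is latched back under the marking head. The other things on the bench were left alone, and the robot's clock was at about 44 s of the 210 s allowed.

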